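# Bolt the knife case shut

### The job

Bolt the green knife case shut using fingertips only: press the red spring safety catch bar down with one fingertip and, while it stays down, push the bolt by its brass thumb plate with the other fingertip until it is fully home in the keeper. Only then let the catch spring back up, and take the hand away. Grip or lift nothing, and leave the spool, glue jar, mug and wax block where they stand.

Things in the scene. Friction and masses are not known exactly. Their poses are not given: they have to be found in the camera images.
- case: Green knife case fixed to the bench, 200 x 320 mm (its x, y), 70 mm high, two grey lid leaves meeting at its y=0. Origin: centre of its underside, z up. On the -y leaf: bolt (case x +30 mm) and catch (case x -30 mm); on the +y leaf the dark keeper (y 14 to 36). The bolt slides along case +y. Bolt guides (y -125 and -20) and keeper, x 16 to 44, reach up to 27 mm over the lid.
- catch_top (a point): Centre of the upper face of the red catch: a level bar 26 mm wide (case x), 110 mm long (case y), centred at case (-30, -70) mm. The face is 40 mm over the lid (110 over the bench) when up and goes straight down 12 mm to its stop. The bar does not move sideways: a fingertip may slide along it while pressing. The point moves with the bar.
- catch (a joint): How far the catch is pressed, m: 0 up, 0.012 at its stop. The spring takes about 3 N to start, 8 N at the stop, and lifts it when let go. Its tooth between lugs of the bolt locks the bolt, which is free with the catch 0.006 or more down. Letting it up with the bolt part-way fails.
- bolt_push (a point): Point on the pushing (case -y) face of the bolt's brass thumb plate: upright, 26 mm wide (case x, centred at x +30), 10 mm thick, top 58 mm over the lid. This point is 45 mm over the lid, at case y -85 mm with the bolt at 0, and moves with the bolt. Rod and lugs stay under 23 mm over the lid: a fingertip level with the pressed catch passes over them and the guides and meets the plate.
- bolt (a joint): How far the bolt has slid along case +y, m: 0 drawn back, 0.050 fully home at its stop, the 14 mm rod through the keeper. Starts at 0 to 0.006; with the catch up it has about 0.009 of play. Takes about 2 N to slide (plus the finger's drag on the catch) and stays where left. From 0.047 on the catch can spring up behind its lugs.
- spool: Bystander: orange thread spool, 38 mm wide, 50 mm tall, standing loose on the lid. Origin: centre of its underside.
- glue: Bystander: white glue jar, black cap, 36 mm wide, 55 mm tall, loose on the lid. Origin: centre of its underside. Jar and spool may swap places: one on the +y leaf beside the keeper, one near the lid's +x edge (case x about 80 mm).
- mug: Bystander: blue mug, 72 mm wide, 85 mm tall, standing loose on the bench at one end of the case. Origin: centre of its underside.
- wax: Bystander: yellow wax block 60 x 45 x 30 mm, loose on the bench at the other end of the case. Origin: centre of its underside.

How it is judged (in metres and radians):
On the way, in this order (a step that is already met when the one before it is completed fails the run):
1. the catch is pressed down by a finger, the bolt still drawn back (value of joint catch above 0.005 m and value of joint bolt below 0.014 m and contact force between the fingers and catch above 0.5 N), for 0.1 s.
2. the bolt is pushed home by a finger while a finger still holds the catch down (value of joint bolt above 0.047 m and value of joint catch above 0.004 m and contact force between the fingers and catch above 0.5 N and contact force between the fingers and bolt above 0.2 N), for 0.05 s.
At the end, for the whole second after the job is handed in: The bolt is home (joint 0.047 or more of 0.050) and at rest, the catch is up again (within 2 mm), and spool, jar, mug and wax block are within 15 mm of where they stood (value of joint bolt above 0.047 m and value of joint catch below 0.002 m and velocity of joint bolt below 0.005 m/s and distance of each of spool, glue, mug, wax from where it was at the start of the episode below 0.015 m); the robot touches nothing.
It fails at once if the catch comes up while the bolt is part-way (0.014 to 0.044) (value of joint bolt between 0.014 and 0.044 m and value of joint catch below 0.0035 m).
It fails at once if the orange thread spool is pushed, lifted or carried off its place (over 15 mm) (distance of spool from where it was at the start of the episode above 0.015 m).
It fails at once if the white glue jar is pushed, lifted or carried off its place (over 15 mm) (distance of glue from where it was at the start of the episode above 0.015 m).
It fails at once if the blue mug is pushed, lifted or carried off its place (over 15 mm) (distance of mug from where it was at the start of the episode above 0.015 m).
It fails at once if the yellow wax block is pushed, lifted or carried off its place (over 15 mm) (distance of wax from where it was at the start of the episode above 0.015 m).
It also fails if it takes over 38 s, if anything falls off the work surface, if the arm or the gripper's body presses on something with over 40 N, if the wrist force passes 120 N, or if a joint passes its speed limit or range.

### The arm

A 6-joint arm with a two-finger parallel gripper is mounted at the origin on the work surface. World frame = base frame: x ahead of the robot, y to its left, z up, the work surface at z = 0. Lengths are in mm, angles in rad, forces in N, time in s.
With the tool pointing down it reaches from about 425 to 925 mm from the base axis. Payload 12.5 kg.
Tool frame: the origin (TCP) lies at the very end of the fingers, on their centre line; the grasp point (between the pads) lies 19 mm behind it; z points along the fingers, y is the direction in which the jaws open and shut (so a half turn about z gives the same grasp; the last joint's range is limited). The gripper opens to 85 mm and grips with 20 to 120 N. Pads are 22 mm wide; open, the fingers measure 114 mm over their backs; the gripper's body (76 mm by 85 mm) begins 54 mm behind the grasp point. The pads swing forward as they close: fully open they stand 13 mm farther back than shut.
Start: joints at [-1.448, 0.491, 1.559, -0, 1.092, -0.106], TCP at [141.778, -608.727, 193.427] pointing down, gripper open.
Joint ranges: [-3.1, 3.1], [-0.84, 2.19], [0.05, 2.79], [-1.13, 4.28], [0.06, 2.93], [-2.69, 2.69]. Speed limits (rad/s): [2.22, 2.22, 2.79, 3.14, 3.14, 3.14].

### API

Orientations are given as [roll, pitch, yaw] about the fixed x, y, z axes, in that order (R = Rz(yaw) Ry(pitch) Rx(roll)).
In Python, from rig import env gives the robot as it stands.
- The arm moves only by the tool play_rows, never from a script. Its argument "motion" is text: rows parted by semicolons, each of 4 numbers parted by spaces: the shift along the tool's x, y, z in mm, then the turn about the tool's z in rad. In form: dx dy dz roll; .... A call has exactly 5 rows; each row is the pose to reach, as a shift and turn from the pose commanded when the call began, along the tool's axes at that moment; what a row does not reach only later rows make up. A row lasts 1/10 s, in which the tool goes at most 50 mm and 8.59 degrees, less where a joint would pass 70% of its speed; a pose out of reach is approached as far as the arm can. A call with a gripper value outside its range is refused whole. "gripper" is the finger opening in mm, from 0 to 85.4, set as the call begins (left out, the last holds). The fingers move at their own pace and stop on an object; "newtons" is the grip in N (left out, the last holds). Time passes only in rows, so rows that repeat a pose let the fingers close, or fill a call up. It gives the time, the measured TCP pose, the force and the opening at its end, in the units of the state.
- env.observe(): the state, without advancing time (a new reading comes with each control period).
- env.read_camera(name): name is "scene" or "top" or "wrist"; returns a dict with "color" (420x560x3 uint8, red, green, blue), "mtx" (3x3 intrinsics, pixels), "rvec" (rotation vector, rad) and "tvec" (3), from world to camera coordinates, as OpenCV has them; the wrist camera has in their place "tool_from_camera" (4x4, takes a point from camera to tool coordinates, whose origin is the TCP and whose axes are the flange's). Camera axes: x right, y down, z forward; pixel columns grow to the right and rows downward; lengths in mm; the calibration is good to about 2 mm. A picture is of the moment at which its call begins: read the wrist's pose just before it. There is no depth.
- env.hand_in(): hands the job in, once; it reports no verdict.
The state is a dict: "time_s": time; "q": joint angles; "qvel": joint speeds; "joint_efforts": joint torques, N m; "ee_pos": TCP position; "tool_rot": TCP orientation; "wrist_force": force on the tool from outside, world axes, zero at the start; "ft_torque": the same for the moment, N m; "grip_width": finger opening in mm.
Only numpy, scipy, OpenCV 4.12 (cv2) and the standard library are available. Lean on these libraries where they do the work, as an engineer would, in place of code of your own. Each camera call takes 0.05 s, during which the arm holds its last target.

## Working session

There is one attempt and no reset: what is moved stays moved. The work goes in short steps, Python scripts to look and compute and a tool call to move; the robot and the scene stay as the last step left them, time stands still between calls to the robot, and variables do not carry over. Pictures are saved under pics/ and viewed, and the job is handed in when it is done.

Besides the shell and the picture viewer there is one more tool, called after "Emit:" by a JSON object that holds its "api" and its "payload", one argument or row to a line. play_rows: Moves the arm, as the interface text tells. Its arguments: {"type":"object","properties":{"motion":{"type":"string"},"gripper":{"type":"number"},"newtons":{"type":"number"}},"required":["motion"]}

```bash
ls; mkdir -p pics
python3 - <<'E'
from rig import env
import cv2
s=env.observe()
print({k:s[k] for k in('time_s','ee_pos','tool_rot','wrist_force','grip_width')})
for n in('scene','top'):
    r=env.read_camera(n); cv2.imwrite(f'pics/{n}0.png',r['color'][:,:,::-1]); print(n,r['mtx'],r['rvec'],r['tvec'])
E
```

```text
pics
{'time_s': 0.0, 'ee_pos': array([ 141.73931514, -608.43675915,  192.83063244]), 'tool_rot': array([-3.14050310e+00, -9.99917512e-05,  2.28820815e-01]), 'wrist_force': array([0.32651871, 0.5330886 , 0.66706161]), 'grip_width': 85.41658960523878}
scene [[478.00415686   0.         278.57787   ]
 [  0.         478.00415686 209.55594851]
 [  0.           0.           1.        ]] [ 2.50419823  0.63424082 -0.18788117] [-592.20772128 -105.33617934 1384.92822074]
top [[419.15896727   0.         275.03968786]
 [  0.         419.15896727 214.91094194]
 [  0.           0.           1.        ]] [ 2.16633767 -2.13991969  0.18499566] [ 97.01034629 593.79950517 843.61185865]
```

View pics/scene0.png

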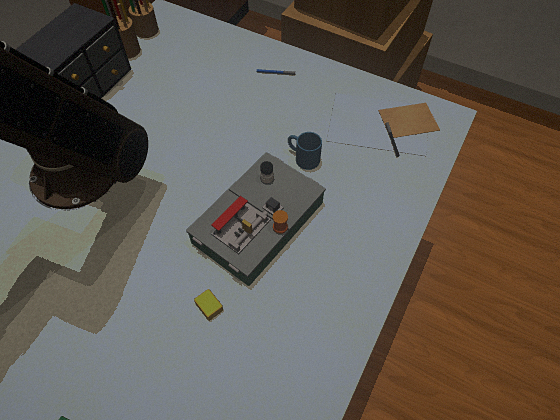

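View pics/top0.png

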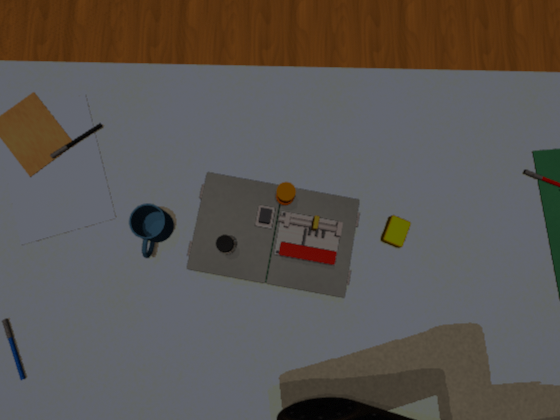

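```bash
cat > h.py <<'E'
from rig import env
import cv2, numpy as np
def cam(r):
    R=cv2.Rodrigues(np.array(r['rvec'],float))[0]; t=np.array(r['tvec'],float).ravel(); return np.array(r['mtx']),R,t
def cast(r,uv,z):
    K,R,t=cam(r); d=R.T@np.linalg.solve(K,[uv[0],uv[1],1.]); c=-R.T@t
    return c+d*(z-c[2])/d[2]
def tri(r1,a,r2,b):
    P=[]
    for r in(r1,r2):
        K,R,t=cam(r); P.append(K@np.c_[R,t])
    X=cv2.triangulatePoints(P[0],P[1],np.array(a,float).reshape(2,1),np.array(b,float).reshape(2,1)); return (X[:3]/X[3]).ravel()
def proj(r,X): 
    return cv2.projectPoints(np.array(X,float).reshape(-1,3),np.array(r['rvec'],float),np.array(r['tvec'],float),np.array(r['mtx']),None)[0].reshape(-1,2)
E
python3 - <<'E'
from h import *
top=env.read_camera('top'); sc=env.read_camera('scene')
for n,r in(('top',top),('scene',sc)):
    hsv=cv2.cvtColor(r['color'],cv2.COLOR_RGB2HSV); 
    m=(((hsv[...,0]<6)|(hsv[...,0]>174))&(hsv[...,1]>180)&(hsv[...,2]>90)).astype(np.uint8)
    b=((hsv[...,0]>15)&(hsv[...,0]<32)&(hsv[...,1]>120)&(hsv[...,2]>60)).astype(np.uint8)
    o=((hsv[...,0]>6)&(hsv[...,0]<=15)&(hsv[...,1]>150)&(hsv[...,2]>90)).astype(np.uint8)
    for nm,mm in(('red',m),('brass',b),('orange',o)):
        k,_,st,c=cv2.connectedComponentsWithStats(mm)
        for i in range(1,k):
            if st[i,4]>12 and 150<c[i,0]<420 and 130<c[i,1]<340:
                pts=np.argwhere(_==i)[:,::-1].astype(np.float32)
                rc=cv2.minAreaRect(pts); print(n,nm,st[i],c[i].round(1),rc)
                if n=='top' and nm=='red':
                    bx=cv2.boxPoints(rc); W=np.array([cast(r,p,110) for p in bx]); print(W.round(1),W.mean(0).round(1))
    x0,y0,x1,y1=(180,160,370,305) if n=='top' else (180,145,335,285)
    cv2.imwrite(f'pics/{n}_z.png',cv2.convertScaleAbs(cv2.resize(r['color'][y0:y1,x0:x1,::-1],None,fx=4,fy=4,interpolation=cv2.INTER_CUBIC),alpha=1.6))
E
```

```text
top red [279 243  57  21 676] [307.3 252.9] ((307.30401611328125, 252.82798767089844), (55.81226348876953, 12.07476806640625), 10.30484676361084)
[[506.8  97.7 110. ]
 [529.8  93.7 110. ]
 [511.7 -12.9 110. ]
 [488.8  -8.4 110. ]] [509.3  42.5 110. ]
top brass [277 182  19  19 278] [285.6 191.3] ((286.0, 191.0), (18.0, 18.0), 90.0)
top brass [383 215  28  32 556] [396.4 230.8] ((396.376708984375, 230.8287811279297), (20.716283798217773, 27.270587921142578), 20.556045532226562)
top brass [313 216   7  13  67] [315.6 221.9] ((315.5946044921875, 221.9324493408203), (5.096368789672852, 12.494322776794434), 9.462322235107422)
scene red [212 196  35  34 272] [228.3 213.3] ((229.25003051757812, 212.75003051757812), (8.485280990600586, 41.719295501708984), 45.0)
scene brass [394 133  12   4  18] [400.  134.8] ((399.4189453125, 134.51351928710938), (2.794782876968384, 11.179131507873535), 80.53767395019531)
scene brass [242 219   9   8  33] [246.1 222.7] ((246.12002563476562, 222.84002685546875), (8.800000190734863, 3.6000001430511475), 36.869895935058594)
scene brass [194 289  28  30 331] [207.6 302.5] ((208.2230987548828, 303.2154235839844), (24.820737838745117, 18.856746673583984), 52.12501525878906)
scene orange [273 210  15  13 151] [279.9 216.3] ((280.0, 216.0), (12.0, 14.0), 90.0)
```

View pics/top_z.png

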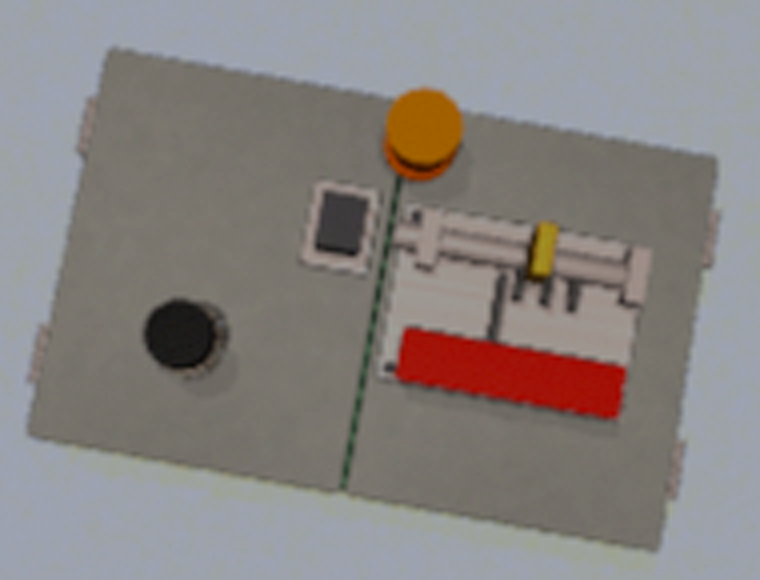

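View pics/scene_z.png

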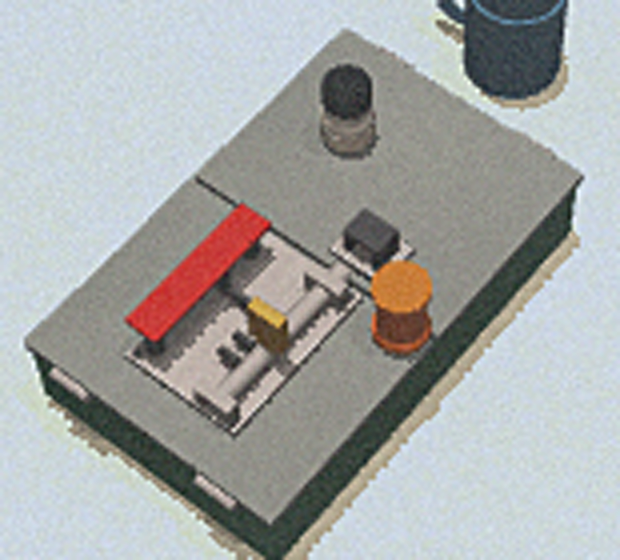

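Run:
```python
from h import *
top=env.read_camera('top'); sc=env.read_camera('scene')
C=np.array([(112,47),(717,157),(660,550),(30,435)])/4+[180,160]
W=np.array([cast(top,p-0.4,70) for p in C]); print(W.round(1),W.mean(0).round(1),[np.linalg.norm(W[i]-W[i-1]).round(1) for i in range(4)])
v=(W[0]+W[3]-W[1]-W[2])[:2]; a=np.arctan2(v[1],v[0])-np.pi/2; 
v2=(W[0]+W[1]-W[2]-W[3])[:2]; print('yaw',a,np.arctan2(v2[1],v2[0]))
Rd=[507.3-0,0]
rc=(307.3,252.85); Rw=cast(top,rc,110)
e=np.array([506.8-488.8,97.7+8.4]); e2=np.array([529.8-511.7,93.7+12.9]); yr=np.arctan2(*(e+e2)[::-1])-np.pi/2; print('yaw red',yr)
yaw=yr
ex=np.array([np.cos(yaw),np.sin(yaw)]); ey=np.array([-ex[1],ex[0]])
c0=Rw[:2]+30*ex+70*ey; print('centre from red',c0,'lid',W.mean(0)[:2])
def case(p,c): return np.array([(p[:2]-c)@ex,(p[:2]-c)@ey])
Bt=cast(top,(315.6,221.9),128)
for c in(c0,W.mean(0)[:2],(c0+W.mean(0)[:2])/2): print('brass',case(Bt,c),'spool',case(cast(top,(285.6,191.3),120),c),'glue',case(cast(top,(225.2,243.5),125),c))
# stereo check: red bar corners, spool top
a=tri(top,(307.3,252.85),sc,(180+199/4,145+271/4)); print('red tri',a)
a=tri(top,(285.8,191.8),sc,(180+402/4,145+285/4)); print('spool top',a)
a=tri(top,(315.6,221.9),sc,(180+267/4,145+311/4)); print('brass ~',a)
for z,n,px in((85,'mug',(151,222)),(30,'wax',(396.4,230.8))): print(n,cast(top,px,z).round(0))
r=sc;
```

```text
[[678.1 245.9  70. ]
 [624.7 -68.6  70. ]
 [424.2 -36.1  70. ]
 [477.8 280.   70. ]] [551.2 105.3  70. ] [np.float64(203.2), np.float64(319.1), np.float64(203.1), np.float64(320.6)]
yaw -0.16808961036344017 -0.16458237223402866
yaw red -0.16812055009492677
centre from red [550.49945067 106.5013727 ] lid [551.19143913 105.29026889]
brass [ 29.68892205 -74.25158908] spool [79.70589699 -7.50057741] glue [-41.63289826  87.62981583]
brass [ 28.80403631 -73.17335084] spool [78.82101124 -6.42233917] glue [-42.517784    88.70805407]
brass [ 29.24647918 -73.71246996] spool [79.26345411 -6.96145829] glue [-42.07534113  88.16893495]
red tri [510.92789456  43.69139035 108.91150524]
spool top [629.15390403  87.34885057 120.53914932]
brass ~ [569.15768235  29.6125065  127.40724972]
mug [569. 353.  85.]
wax [ 564. -157.   30.]
```

Emit:
{"api": "play_rows", "payload": {
  "motion": "32 -31 0 -0.08; 64 -62 0 -0.16; 97 -94 0 -0.24; 131 -128 0 -0.32; 166 -162 0 -0.4",
  "gripper": 46,
  "newtons": 60
}}

```text
time_s: 0.8
ee_pos: [267.3, -411.7, 193.4]
tool_rot: [3.141, 0.0, 0.632]
wrist_force: [0.4, -0.5, -0.6]
grip_width: 46.1
```

```bash
cat >> h.py <<'E'
C0=np.array([551.,106.]); YAW=-0.168
def rel(cx,cy,z):
    s=env.observe(); ex=np.array([np.cos(YAW),np.sin(YAW)]); ey=np.array([-ex[1],ex[0]])
    T=np.r_[C0+cx*ex+cy*ey,z]; p=np.array(s['ee_pos']); R=cv2.Rodrigues(np.zeros(3))[0]
    from scipy.spatial.transform import Rotation as Ro
    Rm=Ro.from_euler('xyz',s['tool_rot']).as_matrix()
    d=Rm.T@(T-p); yaw=s['tool_rot'][2]; q=p[:2]-C0
    print('t',round(s['time_s'],2),'pos',p.round(1),'case',(q@ex).round(1),(q@ey).round(1),'shift',d.round(1),'turn',round(-(YAW+np.pi/2-yaw),3),'F',np.array(s['wrist_force']).round(1),'w',round(s['grip_width'],1))
E
python3 -c "
from h import *
rel(0,-104,190)"
```

```text
t 0.8 pos [ 267.3 -411.7  193.4] case -193.2 -557.8 shift [ 460.1 -177.8    3.4] turn -0.771 F [ 0.4 -0.5 -0.6] w 46.1
```

Emit:
{"api": "play_rows", "payload": {
  "motion": "46 -18 0 -0.08; 92 -36 0 -0.16; 138 -54 0 -0.24; 184 -71 0 -0.32; 230 -89 0 -0.4"
}}

```text
time_s: 1.3
ee_pos: [401.2, -204.4, 193.7]
tool_rot: [3.141, 0.0, 1.032]
wrist_force: [0.4, -1.6, -0.6]
grip_width: 45.8
```

```bash
python3 -c "
from h import *
rel(0,-104,190)"
```

```text
t 1.3 pos [ 401.2 -204.4  193.7] case -95.8 -331.0 shift [246.3   7.    3.6] turn -0.371 F [ 0.4 -1.6 -0.6] w 45.8
```

Emit:
{"api": "play_rows", "payload": {
  "motion": "48 1 0 -0.08; 96 3 0 -0.16; 144 4 0 -0.24; 192 6 0 -0.31; 240 7 0 -0.371"
}}

```text
time_s: 1.8
ee_pos: [531.0, -2.1, 193.5]
tool_rot: [3.141, 0.0, 1.403]
wrist_force: [-0.0, -0.5, 0.7]
grip_width: 46.3
```

Emit:
{"api": "play_rows", "payload": {
  "motion": "3 0 0 0; 6 0 0 0; 6 0 0 0; 6 0 0 0; 6 0 0 0"
}}

```text
time_s: 2.3
ee_pos: [530.9, 0.8, 193.6]
tool_rot: [3.141, 0.0, 1.398]
wrist_force: [0.3, 0.5, -0.3]
grip_width: 45.9
```

```bash
python3 -c "
from h import *
rel(0,-104,190)
w=env.read_camera('wrist');print(w['mtx'],w['tool_from_camera'])
cv2.imwrite('pics/w1.png',cv2.convertScaleAbs(w['color'][:,:,::-1],alpha=1.5))
r=env.read_camera('scene');cv2.imwrite('pics/s1.png',cv2.convertScaleAbs(cv2.resize(r['color'][110:285,140:340,::-1],None,fx=3.4,fy=3.4,interpolation=cv2.INTER_CUBIC),alpha=1.7))
"
```

```text
t 2.3 pos [530.9   0.8 193.6] case -2.2 -107.0 shift [3.1 2.2 3.6] turn -0.005 F [ 0.3  0.5 -0.3] w 45.9
[[296.57681173   0.         280.10910773]
 [  0.         296.57681173 212.44888508]
 [  0.           0.           1.        ]] [[-1.34531108e-03 -9.59786174e-01 -2.80728855e-01  7.18683877e+01]
 [ 9.99998948e-01 -1.44346073e-03  1.42856661e-04 -5.85196735e-03]
 [-5.42332926e-04 -2.80728367e-01  9.59787106e-01 -1.80592279e+02]
 [ 0.00000000e+00  0.00000000e+00  0.00000000e+00  1.00000000e+00]]
```

View pics/w1.png

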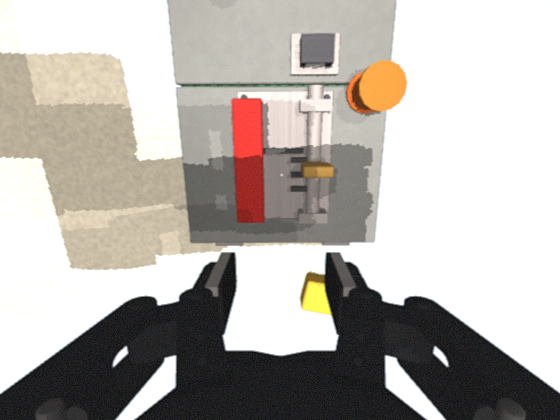

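View pics/s1.png

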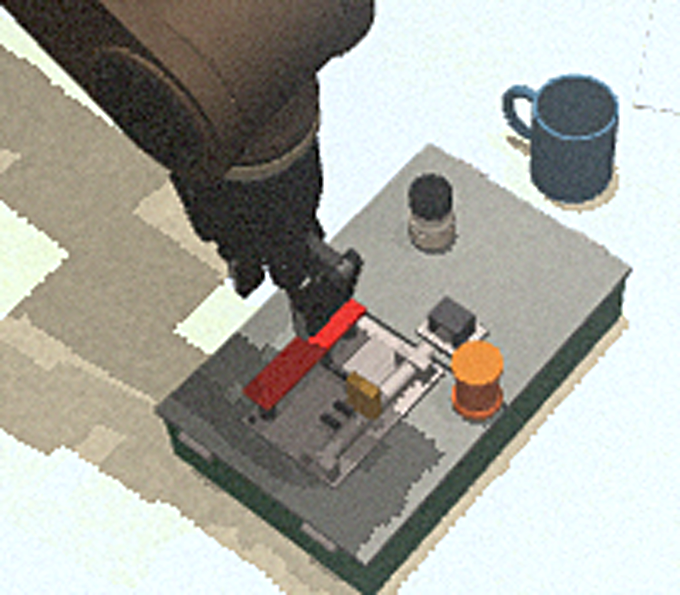

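Run:
```python
from h import *
rel(0,-104,190)
s=env.observe(); z0=s['ee_pos'][2]
w=env.read_camera('wrist'); K=w['mtx']; T=np.array(w['tool_from_camera'])
def wc(uv,z): # tool coords at world height z (tool z down)
    d=T[:3,:3]@np.linalg.solve(K,[uv[0],uv[1],1.]); c=T[:3,3]; return (c+d*((z0-z)-c[2])/d[2]).round(1)
hsv=cv2.cvtColor(w['color'],cv2.COLOR_RGB2HSV)
m=(((hsv[...,0]<6)|(hsv[...,0]>174))&(hsv[...,1]>180)).astype(np.uint8)
k,l,st,c=cv2.connectedComponentsWithStats(m); i=1+np.argmax(st[1:,4]); print(st[i],c[i])
x,y,ww,hh=st[i,:4]
for u,v in((x,y),(x+ww,y),(x,y+hh),(x+ww,y+hh)): print('red',wc((u,v),110))
for uv in((302,164),(334,164),(302,178),(334,178)): print('plate',uv,wc(uv,128))
for uv in((222,254),(236,254),(326,254),(340,254),(236,262)): print('finger',uv,wc(uv,z0),wc(uv,z0+8))
```

```text
t 2.4 pos [531.    1.1 193.5] case -2.1 -106.8 shift [2.8 2.1 3.5] turn -0.004 F [-0.6 -0.3 -0.3] w 45.9
[ 232   99   32  123 3295] [248.21942337 158.79301973]
red [ 93.3 -40.   83.5]
red [ 93.3 -13.3  83.5]
red [-14.6 -45.   83.5]
red [-14.7 -15.1  83.5]
plate (302, 164) [41.5 18.2 65.5]
plate (334, 164) [41.5 44.6 65.5]
plate (302, 178) [29.9 18.4 65.5]
plate (334, 178) [29.8 45.1 65.5]
finger (222, 254) [ -9.5 -38.5   0. ] [ -5.9 -36.8  -8. ]
finger (236, 254) [ -9.5 -29.2   0. ] [ -5.9 -27.9  -8. ]
finger (326, 254) [-9.6 30.3  0. ] [-6. 29. -8.]
finger (340, 254) [-9.7 39.6  0. ] [-6.  37.9 -8. ]
finger (236, 262) [-15.3 -29.4   0. ] [-11.5 -28.1  -8. ]
```

Run:
```python
from h import *
w=env.read_camera('wrist')
cv2.imwrite('pics/w2.png',cv2.convertScaleAbs(cv2.resize(w['color'][235:345,180:380,::-1],None,fx=4,fy=4,interpolation=cv2.INTER_CUBIC),alpha=2.5,beta=20))
```

```text
(no output)
```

View pics/w2.png

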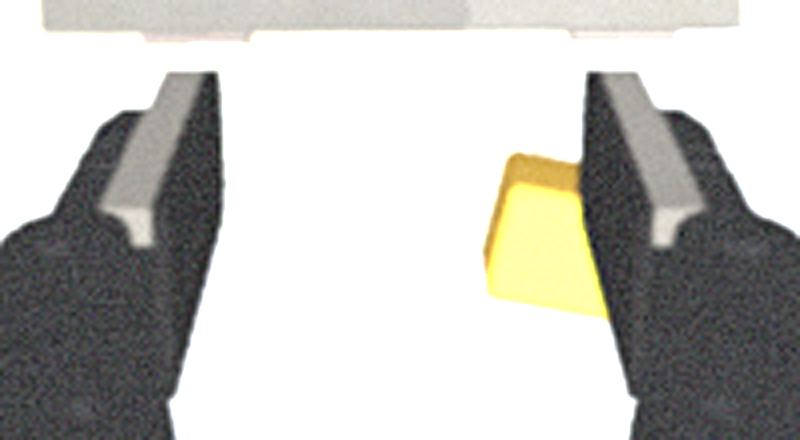

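Run:
```python
from h import *
w=env.read_camera('wrist'); K=w['mtx']; T=np.linalg.inv(np.array(w['tool_from_camera']))
for z in(0,-6,-13,-30,-45):
  for x in(11,-11):
    p=K@(T@[x,23,z,1])[:3]; p=p[:2]/p[2]; print(z,x,p.round(0),'crop',((p-[180,235])*4).round(0))
```

```text
0 11 [316. 224.] crop [544. -42.]
0 -11 [315. 256.] crop [539.  84.]
-6 11 [317. 228.] crop [548. -30.]
-6 -11 [316. 260.] crop [544.  99.]
-13 11 [318. 231.] crop [554. -15.]
-13 -11 [317. 265.] crop [549. 119.]
-30 11 [322. 242.] crop [569.  28.]
-30 -11 [321. 278.] crop [563. 173.]
-45 11 [326. 253.] crop [586.  74.]
-45 -11 [325. 293.] crop [579. 230.]
```

Run:
```python
from h import *
from scipy.spatial.transform import Rotation as Ro
s=env.observe(); r=env.read_camera('scene'); R=Ro.from_euler('xyz',s['tool_rot']).as_matrix(); p=s['ee_pos']
im=cv2.convertScaleAbs(cv2.resize(r['color'][150:250,190:290,::-1],None,fx=6,fy=6,interpolation=cv2.INTER_CUBIC),alpha=3)
for y,col in((-23,(0,0,255)),(23,(0,255,0))):
  for x in(-11,11):
    q=proj(r,[p+R@[x,y,0],p+R@[x,y,-45]]); print(y,x,q.round(1).tolist()); q=((q-[190,150]+.5)*6).astype(int)
    cv2.line(im,tuple(map(int,q[0])),tuple(map(int,q[1])),col,1); cv2.circle(im,tuple(map(int,q[0])),4,col,1)
cv2.imwrite('pics/s2.png',im)
```

```text
-23 -11 [[212.9, 208.3], [210.5, 197.2]]
-23 11 [[219.4, 202.0], [217.2, 190.8]]
23 -11 [[228.0, 219.0], [226.1, 208.1]]
23 11 [[234.5, 212.5], [232.8, 201.4]]
```

View pics/s2.png

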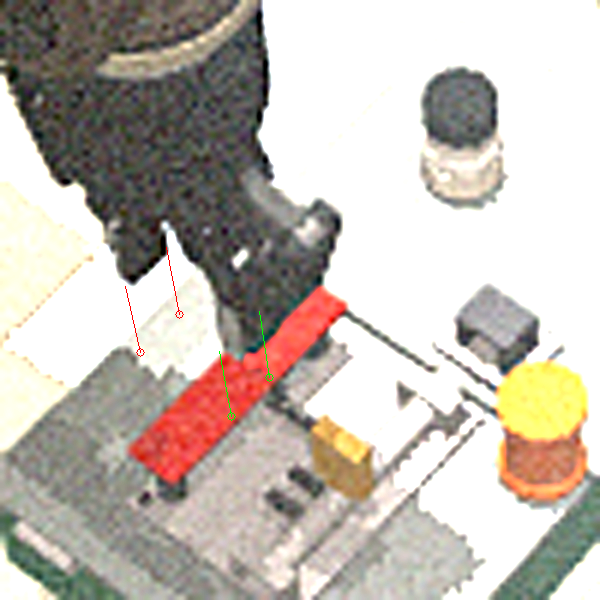

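Emit:
{"api": "play_rows", "payload": {
  "motion": "2 2 15 0; 2 2 30 0; 2 2 45 0; 2 2 58 0; 2 2 68 0"
}}

```text
time_s: 3.1
ee_pos: [533.3, 3.5, 124.6]
tool_rot: [-3.141, 0.0, 1.4]
wrist_force: [0.0, 0.1, 0.9]
grip_width: 45.9
```

Emit:
{"api": "play_rows", "payload": {
  "motion": "0 0 1 0; 0 0 3 0; 0 0 6 0; 0 0 7 0; 0 0 8 0"
}}

```text
time_s: 3.6
ee_pos: [533.6, 3.5, 117.5]
tool_rot: [3.141, 0.0, 1.4]
wrist_force: [-0.5, 0.6, 0.0]
grip_width: 46.1
```

Run:
```python
from h import *
from scipy.spatial.transform import Rotation as Ro
rel(0,-106,110)
s=env.observe(); r=env.read_camera('scene'); R=Ro.from_euler('xyz',s['tool_rot']).as_matrix(); p=s['ee_pos']
im=cv2.convertScaleAbs(cv2.resize(r['color'][160:260,190:290,::-1],None,fx=6,fy=6,interpolation=cv2.INTER_CUBIC),alpha=3)
for y,col in((-23,(0,0,255)),(23,(0,255,0))):
  for x in(-11,11):
    q=proj(r,[p+R@[x,y,0],p+R@[x,y,-45]]); q=((q-[190,160]+.5)*6).astype(int)
    cv2.line(im,tuple(map(int,q[0])),tuple(map(int,q[1])),col,1); cv2.circle(im,tuple(map(int,q[0])),4,col,1)
cv2.imwrite('pics/s3.png',im)
w=env.read_camera('wrist')
cv2.imwrite('pics/w3.png',cv2.convertScaleAbs(w['color'][:,:,::-1],alpha=2))
```

```text
t 3.6 pos [533.6   3.5 117.5] case -0.0 -104.0 shift [-2.   0.   7.5] turn -0.003 F [-0.5  0.6  0. ] w 46.1
```

View pics/s3.png

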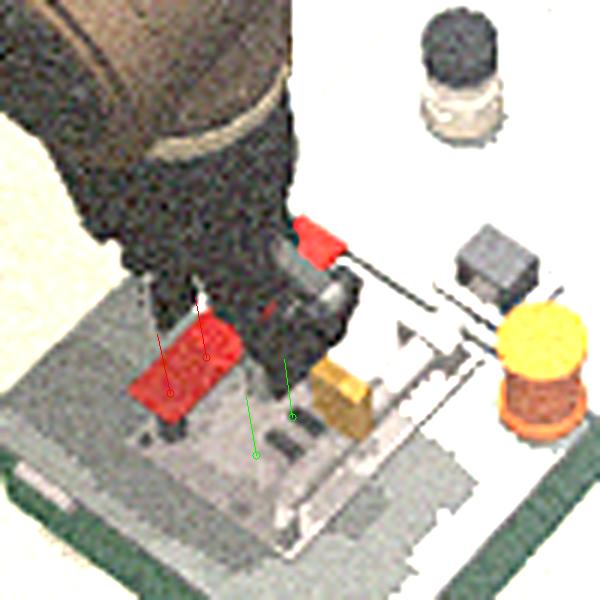

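View pics/w3.png

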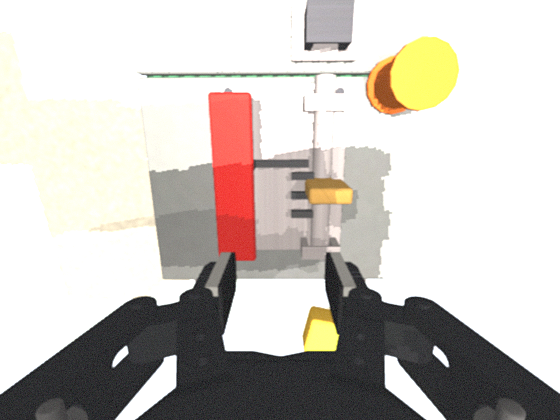

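Emit:
{"api": "play_rows", "payload": {
  "motion": "0 0 1 0; 0 0 2 0; 0 0 3 0; 0 0 4 0; 0 0 5 0"
}}

```text
time_s: 4.2
ee_pos: [533.5, 3.5, 112.3]
tool_rot: [-3.142, 0.0, 1.4]
wrist_force: [0.9, -0.0, -0.3]
grip_width: 46.0
```

Emit:
{"api": "play_rows", "payload": {
  "motion": "0 0 1 0; 0 0 2 0; 0 0 3 0; 0 0 4 0; 0 0 5 0"
}}

```text
time_s: 4.7
ee_pos: [533.5, 3.5, 107.3]
tool_rot: [-3.142, 0.0, 1.4]
wrist_force: [0.6, 0.3, -0.2]
grip_width: 45.9
```

Emit:
{"api": "play_rows", "payload": {
  "motion": "0 0 1 0; 0 0 2 0; 0 0 3 0; 0 0 4 0; 0 0 5 0"
}}

```text
time_s: 5.2
ee_pos: [533.5, 3.5, 102.3]
tool_rot: [3.142, 0.0, 1.4]
wrist_force: [0.1, -1.0, -0.5]
grip_width: 46.6
```

Emit:
{"api": "play_rows", "payload": {
  "motion": "0 0 1 0; 0 0 2 0; 0 0 3 0; 0 0 4 0; 0 0 4 0"
}}

```text
time_s: 5.7
ee_pos: [533.5, 3.5, 98.2]
tool_rot: [-3.141, 0.0, 1.4]
wrist_force: [0.1, 0.1, -0.5]
grip_width: 46.0
```

Run:
```python
from h import *
rel(0,-106,110)
r=env.read_camera('scene')
cv2.imwrite('pics/s4.png',cv2.convertScaleAbs(cv2.resize(r['color'][160:260,190:290,::-1],None,fx=6,fy=6,interpolation=cv2.INTER_CUBIC),alpha=3))
w=env.read_camera('wrist')
cv2.imwrite('pics/w4.png',cv2.convertScaleAbs(w['color'][:,:,::-1],alpha=2))
```

```text
t 5.7 pos [533.5   3.5  98.2] case -0.2 -104.0 shift [ -2.    0.2 -11.8] turn -0.003 F [ 0.1  0.1 -0.5] w 46.0
```

View pics/s4.png

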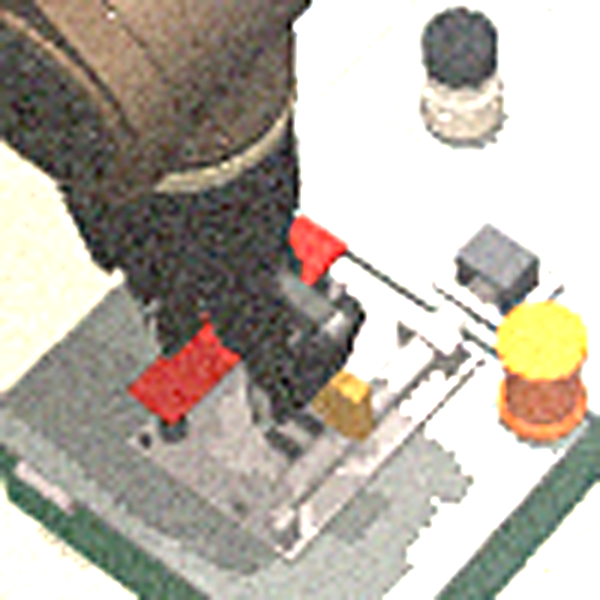

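View pics/w4.png

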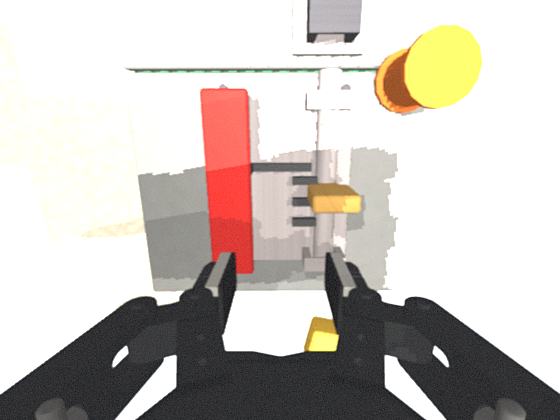

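Emit:
{"api": "play_rows", "payload": {
  "motion": "0 0 3 0; 0 0 6 0; 0 0 9 0; 0 0 11 0; 0 0 12 0"
}}

```text
time_s: 6.3
ee_pos: [533.4, 3.5, 86.0]
tool_rot: [-3.141, 0.0, 1.4]
wrist_force: [0.4, 0.9, 1.0]
grip_width: 45.9
```

Run:
```python
from h import *
rel(0,-106,110)
r=env.read_camera('scene')
cv2.imwrite('pics/s5.png',cv2.convertScaleAbs(cv2.resize(r['color'][160:260,190:290,::-1],None,fx=6,fy=6,interpolation=cv2.INTER_CUBIC),alpha=4,beta=10))
r=env.read_camera('top')
cv2.imwrite('pics/t5.png',cv2.convertScaleAbs(cv2.resize(r['color'][170:300,230:370,::-1],None,fx=5,fy=5,interpolation=cv2.INTER_CUBIC),alpha=3,beta=10))
```

```text
t 6.3 pos [533.4   3.5  86. ] case -0.2 -104.0 shift [ -2.    0.2 -24. ] turn -0.003 F [0.4 0.9 1. ] w 45.9
```

View pics/s5.png

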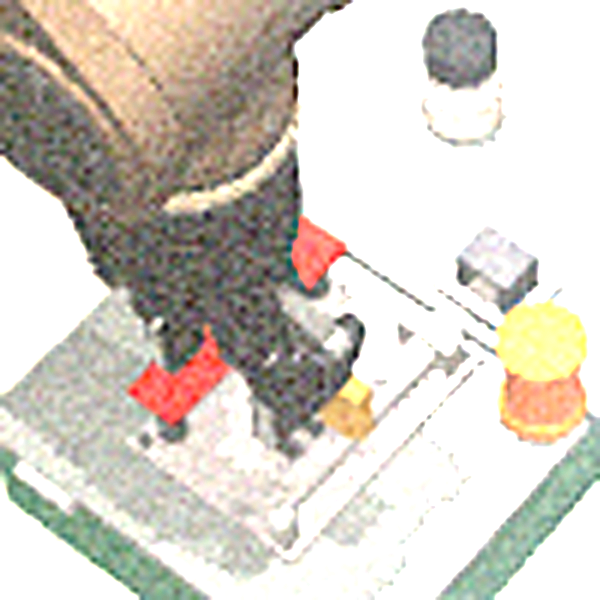

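View pics/t5.png

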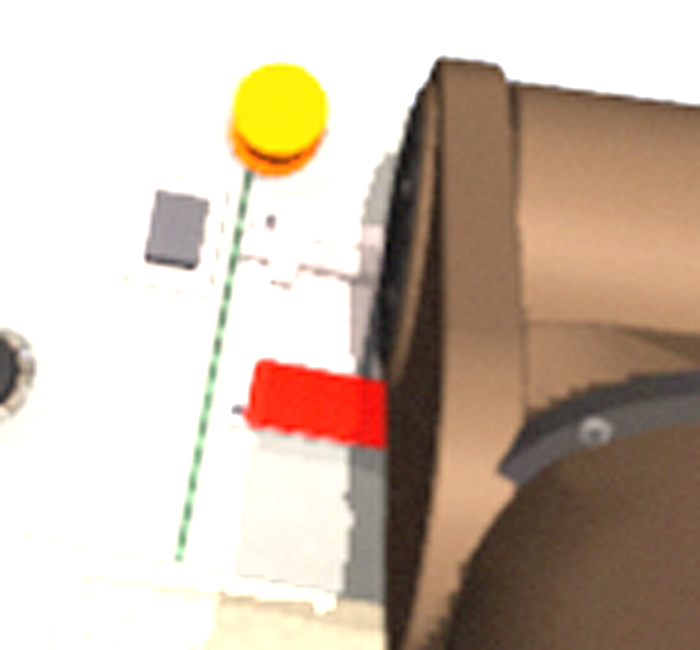

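Emit:
{"api": "play_rows", "payload": {
  "motion": "0 0 2 0; 0 0 4 0; 0 0 6 0; 0 0 8 0; 0 0 10 0"
}}

```text
time_s: 6.9
ee_pos: [533.5, 3.5, 76.2]
tool_rot: [-3.142, 0.0, 1.4]
wrist_force: [0.0, 0.5, -0.8]
grip_width: 46.0
```

Emit:
{"api": "play_rows", "payload": {
  "motion": "0 0 1 0; 0 0 2 0; 0 0 3 0; 0 0 4 0; 0 0 5 0"
}}

```text
time_s: 7.4
ee_pos: [533.5, 3.5, 71.3]
tool_rot: [3.141, 0.0, 1.4]
wrist_force: [-0.1, 0.1, 0.1]
grip_width: 45.8
```

Run:
```python
from h import *
rel(0,-106,110)
r=env.read_camera('scene')
cv2.imwrite('pics/s6.png',cv2.convertScaleAbs(cv2.resize(r['color'][160:260,190:290,::-1],None,fx=6,fy=6,interpolation=cv2.INTER_CUBIC),alpha=3.5,beta=10))
w=env.read_camera('wrist')
cv2.imwrite('pics/w6.png',cv2.convertScaleAbs(w['color'][:,:,::-1],alpha=2,beta=10))
```

```text
t 7.4 pos [533.5   3.5  71.3] case -0.1 -104.0 shift [ -2.    0.1 -38.7] turn -0.003 F [-0.1  0.1  0.1] w 45.8
```

View pics/s6.png

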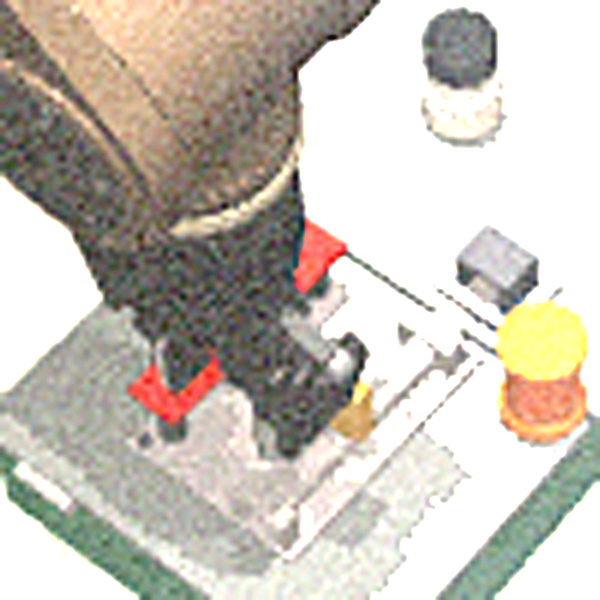

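View pics/w6.png

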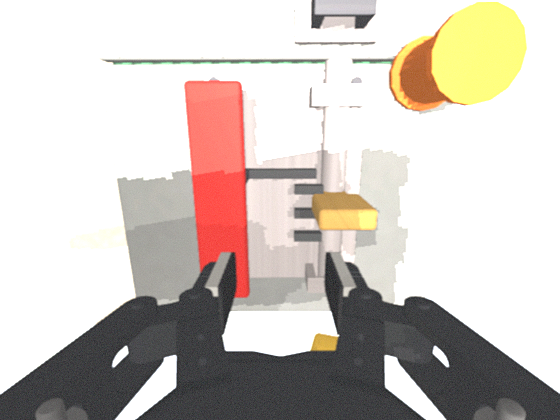

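Emit:
{"api": "play_rows", "payload": {
  "motion": "0 0 1 0; 0 0 2 0; 0 0 3 0; 0 0 4 0; 0 0 5 0"
}}

```text
time_s: 8.0
ee_pos: [533.6, 3.5, 66.5]
tool_rot: [3.141, 0.0, 1.4]
wrist_force: [-0.0, -1.0, 4.7]
grip_width: 46.0
```

Emit:
{"api": "play_rows", "payload": {
  "motion": "0 0 1 0; 0 0 2 0; 0 0 3 0; 0 0 3 0; 0 0 3 0"
}}

```text
time_s: 8.5
ee_pos: [533.6, 3.5, 63.4]
tool_rot: [3.141, 0.0, 1.4]
wrist_force: [-1.3, -0.3, 4.8]
grip_width: 46.0
```

Emit:
{"api": "play_rows", "payload": {
  "motion": "0 0 1 0; 0 0 2 0; 0 0 3 0; 0 0 3 0; 0 0 3 0"
}}

```text
time_s: 9.0
ee_pos: [533.6, 3.5, 60.5]
tool_rot: [3.141, 0.0, 1.4]
wrist_force: [-1.7, 0.8, 6.5]
grip_width: 45.8
```

Run:
```python
from h import *
rel(0,-106,110)
f=[]
s=env.observe()
r=env.read_camera('scene')
cv2.imwrite('pics/s7.png',cv2.convertScaleAbs(cv2.resize(r['color'][160:260,190:290,::-1],None,fx=6,fy=6,interpolation=cv2.INTER_CUBIC),alpha=3.5,beta=10))
w=env.read_camera('wrist')
cv2.imwrite('pics/w7.png',cv2.convertScaleAbs(w['color'][:,:,::-1],alpha=2,beta=10))
print(env.observe()['wrist_force'])
# far (+y) corner of bar: compare
for z in(110,104,101,98):
    c=np.array([551-30*np.cos(YAW)-(-15)*np.sin(YAW)*1,106-30*np.sin(YAW)+(-15)*np.cos(YAW),z]); ex=np.array([np.cos(YAW),np.sin(YAW),0]); print(z,((proj(r,[c-13*ex,c+13*ex])-[190,160])*6).round(0).tolist())
```

```text
t 9.0 pos [533.6   3.5  60.5] case -0.0 -104.0 shift [ -2.    0.  -49.5] turn -0.003 F [-1.7  0.8  6.5] w 45.8
[-0.82556759  0.6506857   5.65817583]
110 [[293.0, 214.0], [340.0, 246.0]]
104 [[294.0, 222.0], [341.0, 254.0]]
101 [[294.0, 226.0], [341.0, 258.0]]
98 [[295.0, 230.0], [342.0, 262.0]]
```

View pics/s7.png

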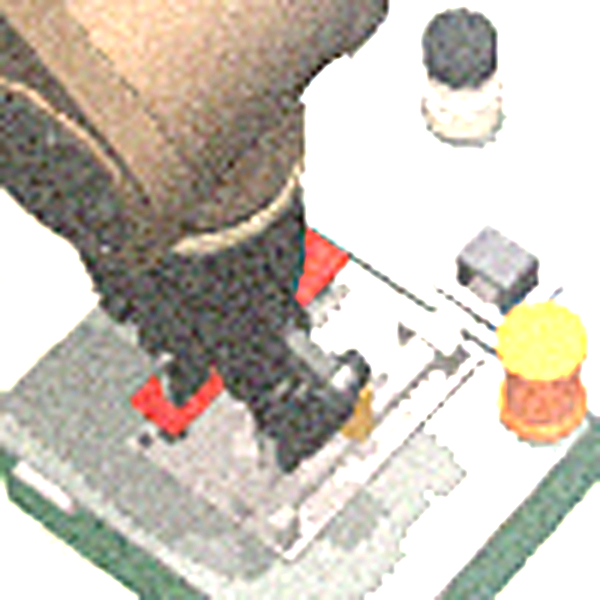

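View pics/w7.png

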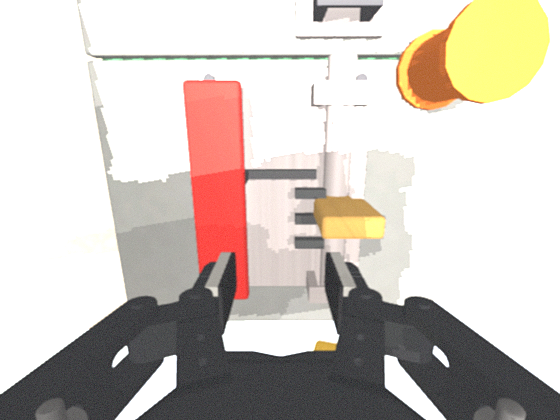

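Emit:
{"api": "play_rows", "payload": {
  "motion": "3 0 0 0; 6 0 0 0; 9 0 0 0; 12 0 0 0; 15 0 0 0"
}}

```text
time_s: 9.6
ee_pos: [536.3, 17.7, 60.6]
tool_rot: [3.141, 0.001, 1.4]
wrist_force: [-0.7, -6.1, 6.7]
grip_width: 46.2
```

Emit:
{"api": "play_rows", "payload": {
  "motion": "2 0 0 0; 4 0 0 0; 6 0 0 0; 8 0 0 0; 10 0 0 0"
}}

```text
time_s: 10.1
ee_pos: [537.9, 27.3, 60.6]
tool_rot: [3.141, 0.001, 1.4]
wrist_force: [-1.2, -7.0, 7.5]
grip_width: 46.0
```

Run:
```python
from h import *
rel(0,-46,60)
w=env.read_camera('wrist')
cv2.imwrite('pics/w8.png',cv2.convertScaleAbs(w['color'][:,:,::-1],alpha=2,beta=10))
```

```text
t 10.1 pos [537.9  27.3  60.6] case 0.3 -79.7 shift [33.7 -0.4  0.6] turn -0.003 F [-1.2 -7.   7.5] w 46.0
```

View pics/w8.png

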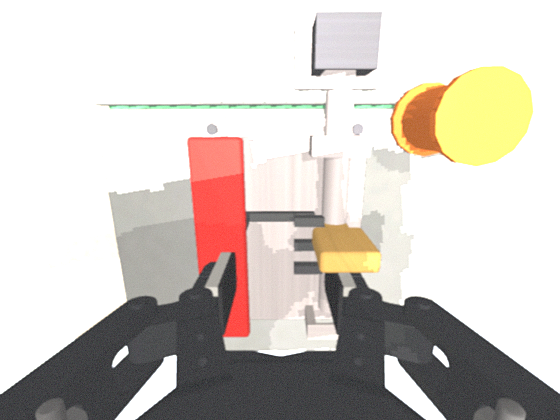

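Emit:
{"api": "play_rows", "payload": {
  "motion": "3 0 0 0; 6 0 0 0; 9 0 0 0; 12 0 0 0; 14 0 0 0"
}}

```text
time_s: 10.65
ee_pos: [540.3, 41.2, 60.6]
tool_rot: [3.141, 0.001, 1.4]
wrist_force: [-1.6, -6.9, 7.5]
grip_width: 46.2
```

Emit:
{"api": "play_rows", "payload": {
  "motion": "2 0 0 0; 5 0 0 0; 8 0 0 0; 10 0 0 0; 12 0 0 0"
}}

```text
time_s: 11.15
ee_pos: [542.3, 53.0, 60.6]
tool_rot: [3.141, 0.001, 1.4]
wrist_force: [-1.2, -6.6, 7.6]
grip_width: 46.1
```

Run:
```python
from h import *
rel(0,-46,60)
w=env.read_camera('wrist')
cv2.imwrite('pics/w9.png',cv2.convertScaleAbs(w['color'][:,:,::-1],alpha=2,beta=10))
r=env.read_camera('scene')
cv2.imwrite('pics/s9.png',cv2.convertScaleAbs(cv2.resize(r['color'][160:260,190:290,::-1],None,fx=6,fy=6,interpolation=cv2.INTER_CUBIC),alpha=3.5,beta=10))
```

```text
t 11.15 pos [542.3  53.   60.6] case 0.3 -53.7 shift [ 7.7 -0.3  0.6] turn -0.003 F [-1.2 -6.6  7.6] w 46.1
```

View pics/w9.png

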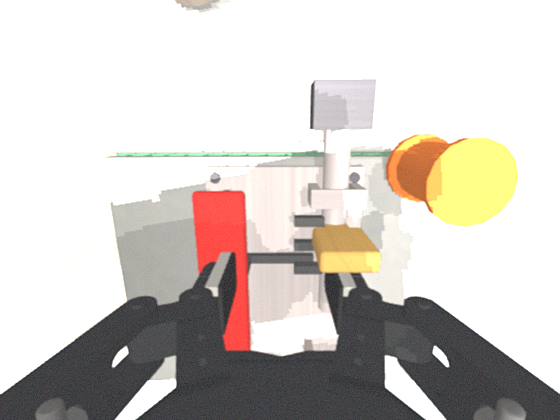

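View pics/s9.png

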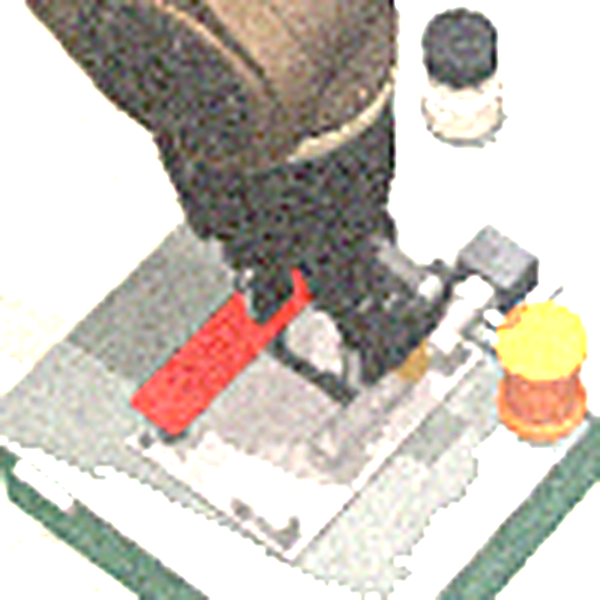

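Emit:
{"api": "play_rows", "payload": {
  "motion": "2 0 0 0; 3 0 0 0; 4 0 0 0; 5 0 0 0; 6 0 0 0"
}}

```text
time_s: 11.75
ee_pos: [543.3, 58.9, 60.6]
tool_rot: [3.141, 0.001, 1.4]
wrist_force: [-1.6, -5.8, 8.2]
grip_width: 46.3
```

Emit:
{"api": "play_rows", "payload": {
  "motion": "0.5 0 0 0; 1 0 0 0; 1.5 0 0 0; 2 0 0 0; 2.5 0 0 0"
}}

```text
time_s: 12.25
ee_pos: [543.7, 61.3, 60.6]
tool_rot: [3.141, 0.001, 1.4]
wrist_force: [-2.8, -7.8, 7.7]
grip_width: 45.9
```

Not yet at the stop; continue in small steps.

Emit:
{"api": "play_rows", "payload": {
  "motion": "0.5 0 0 0; 1 0 0 0; 1.5 0 0 0; 2 0 0 0; 2 0 0 0"
}}

```text
time_s: 12.75
ee_pos: [543.9, 62.7, 60.6]
tool_rot: [3.142, 0.002, 1.4]
wrist_force: [-2.4, -12.4, 8.8]
grip_width: 45.8
```

Run:
```python
from h import *
rel(0,-46,60)
w=env.read_camera('wrist')
cv2.imwrite('pics/w10.png',cv2.convertScaleAbs(w['color'][:,:,::-1],alpha=2,beta=10))
```

```text
t 12.75 pos [543.9  62.7  60.6] case 0.2 -43.9 shift [-2.1 -0.2  0.6] turn -0.003 F [ -2.4 -12.4   8.8] w 45.8
```

View pics/w10.png

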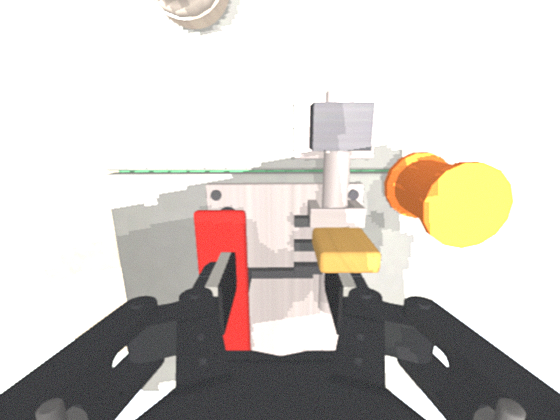

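Emit:
{"api": "play_rows", "payload": {
  "motion": "0.5 0 0 0; 1 0 0 0; 1.5 0 0 0; 1.5 0 0 0; 1.5 0 0 0"
}}

```text
time_s: 13.3
ee_pos: [543.9, 62.9, 60.6]
tool_rot: [-3.141, 0.003, 1.399]
wrist_force: [-4.3, -24.1, 10.1]
grip_width: 46.1
```

Emit:
{"api": "play_rows", "payload": {
  "motion": "-1 0 0 0; -2 0 0 0; -3 0 0 0; -3 0 0 0; -3 0 0 0"
}}

```text
time_s: 13.8
ee_pos: [544.0, 62.6, 60.6]
tool_rot: [3.141, -0.0, 1.399]
wrist_force: [-0.6, 0.6, 7.2]
grip_width: 45.9
```

Run:
```python
from h import *
rel(0,-46,60)
w=env.read_camera('wrist')
cv2.imwrite('pics/w11.png',cv2.convertScaleAbs(w['color'][:,:,::-1],alpha=2,beta=10))
```

```text
t 13.8 pos [544.   62.6  60.6] case 0.4 -44.0 shift [-2.  -0.3  0.6] turn -0.003 F [-0.6  0.6  7.2] w 45.9
```

View pics/w11.png

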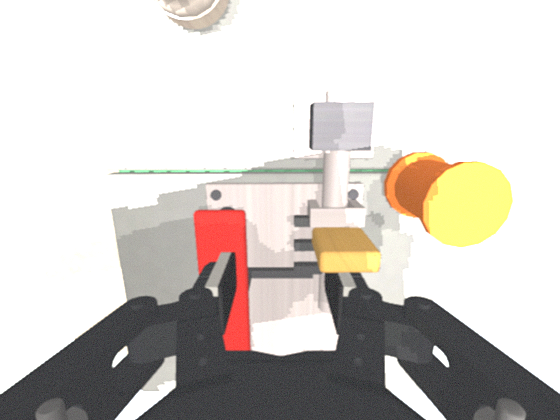

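Emit:
{"api": "play_rows", "payload": {
  "motion": "0 0 -2 0; 0 0 -4 0; 0 0 -6 0; 0 0 -8 0; 0 0 -10 0"
}}

```text
time_s: 14.35
ee_pos: [543.7, 62.6, 70.4]
tool_rot: [-3.141, 0.0, 1.4]
wrist_force: [0.5, 0.0, 0.2]
grip_width: 46.2
```

Emit:
{"api": "play_rows", "payload": {
  "motion": "0 0 -6 0; 0 0 -14 0; 0 0 -24 0; 0 0 -36 0; 0 0 -50 0"
}}

```text
time_s: 14.85
ee_pos: [543.6, 62.6, 121.5]
tool_rot: [3.142, 0.0, 1.4]
wrist_force: [0.2, 0.1, 0.0]
grip_width: 46.2
```

Emit:
{"api": "play_rows", "payload": {
  "motion": "-10 0 -15 0; -30 0 -30 0; -55 0 -45 0; -85 0 -60 0; -115 0 -70 0"
}}

```text
time_s: 15.35
ee_pos: [524.1, -51.6, 192.4]
tool_rot: [3.14, 0.0, 1.4]
wrist_force: [0.8, 0.4, -0.5]
grip_width: 45.9
```

Emit:
{"api": "play_rows", "payload": {
  "motion": "-30 0 0 0; -60 0 0 0; -85 0 0 0; -100 0 0 0; -100 0 0 0"
}}

```text
time_s: 15.85
ee_pos: [506.9, -150.5, 190.9]
tool_rot: [3.141, 0.0, 1.398]
wrist_force: [-0.3, 0.5, 0.8]
grip_width: 46.1
```

Run:
```python
from h import *
rel(0,-46,60)
top=env.read_camera('top'); sc=env.read_camera('scene')
for n,r in(('top',top),('scene',sc)):
    hsv=cv2.cvtColor(r['color'],cv2.COLOR_RGB2HSV); 
    m=(((hsv[...,0]<6)|(hsv[...,0]>174))&(hsv[...,1]>180)&(hsv[...,2]>60)).astype(np.uint8)
    b=((hsv[...,0]>15)&(hsv[...,0]<32)&(hsv[...,1]>120)&(hsv[...,2]>50)).astype(np.uint8)
    for nm,mm in(('red',m),('brass',b)):
        k,l,st,c=cv2.connectedComponentsWithStats(mm)
        for i in range(1,k):
            if st[i,4]>12 and 150<c[i,0]<420 and 130<c[i,1]<340: print(n,nm,st[i],c[i].round(1))
    x0,y0,x1,y1=(180,160,370,305) if n=='top' else (180,145,335,285)
    cv2.imwrite(f'pics/{n}_e.png',cv2.convertScaleAbs(cv2.resize(r['color'][y0:y1,x0:x1,::-1],None,fx=4,fy=4,interpolation=cv2.INTER_CUBIC),alpha=1.8))
```

```text
t 15.85 pos [ 506.9 -150.5  190.9] case -0.6 -260.3 shift [214.3  -0.6 130.8] turn -0.005 F [-0.3  0.5  0.8] w 46.1
top red [279 242  57  22 711] [307.3 252.8]
top brass [277 183  19  18 282] [285.7 191.4]
top brass [290 211   7  14  68] [292.6 217.9]
top brass [384 215  27  33 569] [396.8 230.6]
scene red [212 196  35  34 354] [228.7 213.2]
scene brass [401 127  11   9  24] [406.  132.3]
scene brass [254 207   9   7  35] [258.  210.3]
scene brass [194 289  29  31 498] [208.2 304. ]
```

View pics/top_e.png

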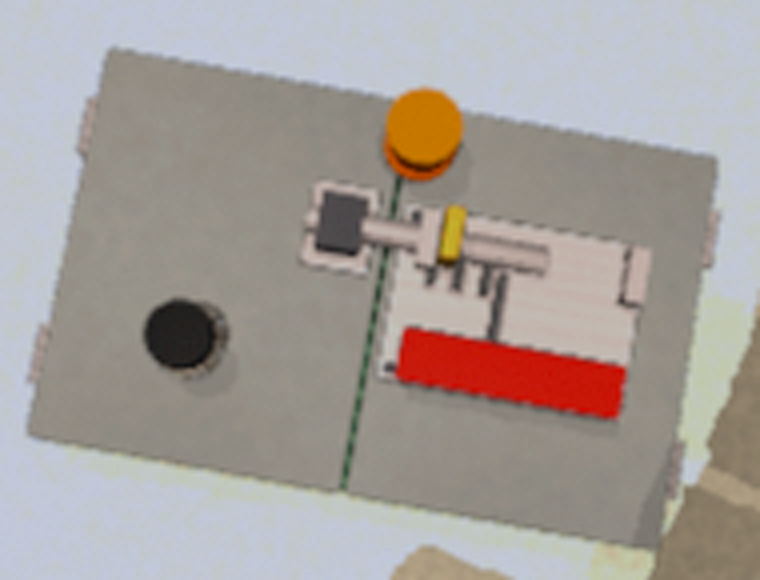

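View pics/scene_e.png

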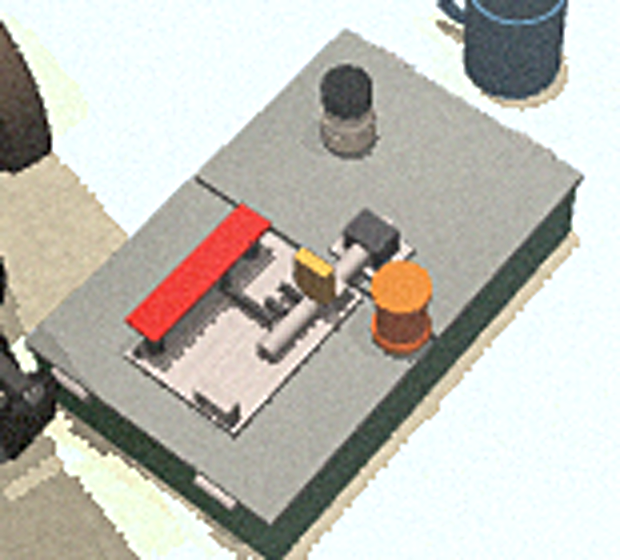

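```bash
python3 -c "
from rig import env
print(env.hand_in())"
```

```text
the job is handed in; nothing more can be done
None
```

The case is bolted and the job handed in at about 16 s of the 38 s allowed; `hand_in()` gives no verdict, so I don't have the official result.

- **What I did:** With the fingers 46 mm apart, one fingertip pressed the catch about 9 mm (spring force 6–7 N). The other pushed the brass plate along until the bolt hit its stop, where the push force rose from about 7 N to 24 N with almost no further travel. I then backed off, and the side force fell to about 0 with the bolt unmoved. I lifted off so the catch sprang up, and took the hand away.
- **Last checks:** The final pictures show the rod through the keeper and out its far side, and the tooth up behind the last lug. The red bar is back within a pixel of its starting place in both views, and the wrist force was about 0. Spool and wax measured within a pixel of their starting places. The jar and mug look unmoved by eye; I did not measure them again.
- **What disagreed:** The real fingertips ended about 40–45 mm short of the reported TCP, seen in both the scene and wrist cameras and confirmed by contact. I therefore set the pressing height by contact force, not from the stated tool length.

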